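# Lock a milk bottle into the mixer

### The job

Stand the milk bottle with the orange cap in the mixer's well. Then draw the steel lock bar out from under the clear hood, lay it down on the counter and let go of it so as to take it by its orange handle, and thread it through both blue ears of the mixer, over the bottle's cap, until the handle sits flush against the ear; from either side will do. Do not shove or knock over the other loose things on the counter.

Things in the scene. Friction and masses are not known exactly. Their poses are not given: they have to be found in the camera images.
- mixer: Bottle mixer, fixed: white base 160 (x) x 150 (y) x 25 mm high, a grey well in the middle, and two upright blue ears centred at y = +-50 mm, each 10 thick (y), 44 wide (x), top 152 mm high, with a round 18 mm hole along the mixer's y axis, hole axis 132 mm above the counter; outer ear faces at y = +-55. Origin: centre of the underside, z up. Place and yaw vary.
- mixer_well (a point): Centre of the well's floor, 25 mm above the counter; the well is 58 mm inside diameter, 66 mm outside, its rim 30 mm above this floor, open at the top. Axes as the mixer's.
- mixer_lock (a point): Point on the common axis of the two ear holes, midway between the ears, 132 mm above the counter. Axes as the mixer's (holes run along y).
- milk: The milk bottle to load, loose, upright at the start: cream-coloured, body 52 mm diameter to 58 mm high, tapering shoulder to 70 mm, orange cap 40 mm diameter from 70 to 95 mm high, about 0.15 kg. Origin: centre of its underside; z is its axis.
- bar: Lock bar, loose: round steel shaft 14 mm dia., 135 long (last 10 taper to 8 mm dia.), with an orange handle block in line: 50 long, 30 wide (y), 14 thick (z). About 0.13 kg. Origin: on the axis at the shoulder, where the shaft meets the handle; x along the shaft to the tip. Lies flat, axis 7 mm high; at first the handle and some 40 mm of shaft are under the hood, about 95 mm sticks out.
- bar_tip (a point): Tip of the bar, 135 mm along its x from the shoulder.
- bar_handle (a point): Middle of the bar's handle block, 25 mm behind the shoulder.
- bar_home (a point): Point on the bar's axis 55 mm ahead of the shoulder; it lies at mixer_lock when the bar is fully home, from either side.
- hood: Clear plastic hood with a white back, fixed, over the bar's handle: 104 long (x) x 120 wide (y), 57 mm high, roof underside 51 mm high, side walls at y = +-58, closed at -x, open only at +x, that edge 50 mm from the origin; no floor. Origin: centre of the footprint on the counter, z up. The bar draws out along +x.
- spare_a: Bystander: milk bottle of the same shape with a white cap. Origin: centre of the underside.
- spare_b: Bystander: another milk bottle with a white cap, as spare_a.
- beaker: Bystander: empty clear measuring cup, 84 mm diameter, 110 mm high. Origin: centre of the underside.
- coldpack: Bystander: blue hard-shell cold pack 90 (x) x 160 (y) x 28 mm, lying flat. Origin: centre of the underside.
- brush: Bystander: green-handled brush lying at the right side of the counter. Origin: underside, middle.
- thermo: Bystander: white hand thermometer 45 x 120 x 22 mm, lying flat. Origin: centre of the underside.
Mind the look-alikes: they are no part of the job. Leave any pink or purple look-alike of the milk alone. What is shaped like the bar but yellow is not meant.

How it is judged (in metres and radians):
On the way, in this order (a step that is already met when the one before it is completed fails the run):
1. the orange-capped bottle stands in the well, let go (horizontal distance between milk and mixer_well below 0.008 m and z of milk in the frame of mixer_well below 0.005 m and angle between milk's own z axis and vertical below 0.12 rad and contact force between the fingers and milk below 0.2 N), for 0.2 s.
2. the bar lies on the counter with its handle clear of the hood, let go (x of bar_handle in the frame of hood above 0.075 m and height (world z) of each of bar_tip, bar_handle below 0.02 m and linear speed of bar below 0.03 m/s and contact force between the fingers and bar below 0.2 N), for 0.1 s.
3. the tip is through the first ear, between the ears and in line with the holes (y of bar_tip in the frame of mixer_lock between -0.044 and 0.044 m and x of bar_tip in the frame of mixer_lock between -0.012 and 0.012 m and z of bar_tip in the frame of mixer_lock between -0.012 and 0.012 m and angle between the x axis of bar and the y axis of mixer, either way round below 0.2 rad).
At the end, for the whole second after the job is handed in: The orange-capped bottle stands in the well (within 8 mm of its centre, its foot within 5 mm of the floor, tilt under 0.12 rad); the bar is through both ears, its bar_home point within 6 mm of mixer_lock and its axis within 0.06 rad of the holes' axis; bottle and bar are at rest (horizontal distance between milk and mixer_well below 0.008 m and z of milk in the frame of mixer_well below 0.005 m and angle between milk's own z axis and vertical below 0.12 rad and distance between bar_home and mixer_lock below 0.006 m and angle between the x axis of bar and the y axis of mixer, either way round below 0.06 rad and linear speed of each of bar, milk below 0.02 m/s); the robot touches nothing.
It fails at once if another loose thing is shoved more than 30 mm (distance of any of spare_a, spare_b, beaker, coldpack, brush, thermo from where it was at the start of the episode above 0.03 m).
It fails at once if a spare bottle or the measuring cup is knocked over (angle between any of spare_a, spare_b, beaker's own z axis and vertical above 0.6 rad).
It also fails if it takes over 64 s, if anything falls off the work surface, if the arm or the gripper's body presses on something with over 40 N, if the wrist force passes 120 N, or if a joint passes its speed limit or range.

### The arm

A 6-joint arm with a two-finger parallel gripper is mounted at the origin on the work surface. World frame = base frame: x ahead of the robot, y to its left, z up, the work surface at z = 0. Lengths are in m, angles in degrees, forces in N, time in s.
With the tool pointing down it reaches from about 0.25 to 0.725 m from the base axis. Payload 9.7 kg.
Tool frame: the origin (TCP) lies at the very end of the fingers, on their centre line; the grasp point (between the pads) lies 19 mm behind it; y points along the fingers, z is the direction in which the jaws open and shut, and the axes are right-handed (so a half turn about y gives the same grasp; the last joint's range is limited). The gripper opens to 85 mm and grips with 20 to 120 N. Pads are 22 mm wide; open, the fingers measure 114 mm over their backs; the gripper's body (76 mm by 85 mm) begins 54 mm behind the grasp point. The pads swing forward as they close: fully open they stand 13 mm farther back than shut.
Start: joints at [67.093, 4.979, 10.078, 95.1, 0, 90], TCP at [0.214, 0.507, 0.197] pointing down, gripper open.
Joint ranges: [-179.16, 179.16], [-48.56, 103.87], [-65.8, 70.77], [-126.05, 130.52], [-82.76, 87.17], [-180, 180]. Speed limits (degrees/s): [127.2, 127.2, 147.25, 180, 180, 180].

### API

Orientations are given as a 3x3 rotation matrix whose columns are the frame's x, y, z axes.
In Python, from station import robot gives the robot as it stands.
- The arm moves only by the shell command python3 -m inch 'ROWS' [FORCE]. ROWS is JSON, a list that holds one entry, the list of rows, each a list of 5 numbers: the shift along the tool's x, y, z in mm, then the turn about the tool's y in rad, then the gripper's target within -1 to 1 (shut at 1, half-way at 0, fully open at -1). A call has 1 to 10 rows; each row shifts and turns the pose as measured when the row begins, along the tool's axes as they then stand; what a row does not reach is not made up. A row lasts 1/8 s, in which the tool goes at most 62.5 mm and 10.7 degrees, less where a joint would pass 70% of its speed; a pose out of reach is approached as far as the arm can. A call is refused whole if a number of a shift passes 62.5 or a number of a turn 0.188, either way. A call with a gripper value outside its range is refused whole. The fingers move at their own pace and stop on an object; FORCE is the grip in N (left out, the last holds). Time passes only in rows, so rows that do not move let the fingers close. It gives the time, the measured TCP pose, the force and the opening at its end, in the units of the state.
- robot.get_obs(): the state, without advancing time (a new reading comes with each control period).
- robot.camera(name): name is "side" or "top"; returns the picture (420x560x3 uint8, red, green, blue); there is no depth.
- robot.camera_model(name): a dict with "fx", "fy", "cx", "cy" (pixels), "rvec" (rotation vector, rad) and "tvec" (3), from world to camera coordinates, as OpenCV has them. Camera axes: x right, y down, z forward; pixel columns grow to the right and rows downward; lengths in m; the calibration is good to about 2 mm. A picture is of the moment at which its call begins. camera_model takes no time and is no camera call.
- robot.sign_off(): hands the job in, once; it reports no verdict.
The state is a dict: "time_s": time; "joint_positions": joint angles; "qd": joint speeds; "joint_efforts": joint torques, N m; "tool_pos": TCP position; "orientation": TCP orientation; "contact_force": force on the tool from outside, world axes, zero at the start; "wrist_torque": the same for the moment, N m; "finger_gap": finger opening in m.
Only numpy, scipy, OpenCV 4.12 (cv2) and the standard library are available. Lean on these libraries where they do the work, as an engineer would, in place of code of your own. Each camera call takes 0.05 s, during which the arm holds its last target. There are 200 camera calls.

## Working session

There is one attempt and no reset: what is moved stays moved. The work goes in short steps, Python scripts to look and compute and a shell command to move; the robot and the scene stay as the last step left them, time stands still between calls to the robot, and variables do not carry over. Pictures are saved under pics/ and viewed, about 8 in all and at most 12, crops included, and the job is handed in when it is done.

```bash
mkdir -p pics; ls; python3 - <<'E'
from station import robot
import cv2
o=robot.get_obs();print(o)
for n in("top","side"):
    im=robot.camera(n);cv2.imwrite(f"pics/{n}0.png",im[:,:,::-1]);print(n,robot.camera_model(n))
E
```

```text
pics
{'time_s': 0.0, 'joint_positions': array([6.70955846e+01, 5.01000525e+00, 1.00347202e+01, 9.50976267e+01,
       9.67624065e-05, 9.00008582e+01]), 'qd': array([-0.02993785, -0.01260143, -0.09504241, -0.01821361,  0.08254534,
        0.03647062]), 'joint_efforts': array([-2.55414079e-04, -5.20385778e+01,  4.64806008e+01,  1.61489344e-02,
        4.35288030e-05,  1.27994997e-05]), 'tool_pos': array([0.21395608, 0.5063975 , 0.19609597]), 'orientation': array([[ 9.21149585e-01, -4.96825462e-04,  3.89208421e-01],
       [-3.89208738e-01, -1.17155851e-03,  9.21148840e-01],
       [-1.66976042e-06, -9.99999190e-01, -1.27254945e-03]]), 'contact_force': array([-0.90815998,  0.16853332,  0.78897669]), 'wrist_torque': array([ 0.04891947, -0.01976161, -0.01394597]), 'finger_gap': 0.08551088694181687}
top {'fx': 419.55202007433746, 'fy': 419.55202007433746, 'cx': 281.00724492833905, 'cy': 213.46441982046417, 'rvec': array([ 2.15802271, -2.1538332 ,  0.1853974 ]), 'tvec': array([-0.05904111,  0.54094542,  1.20265576])}
side {'fx': 543.2376904977668, 'fy': 543.2376904977668, 'cx': 280.80390416238015, 'cy': 210.50016950331414, 'rvec': array([ 2.24253466, -0.72664685,  0.28522082]), 'tvec': array([-0.4285262 ,  0.25823336,  1.46609352])}
```

View pics/top0.png

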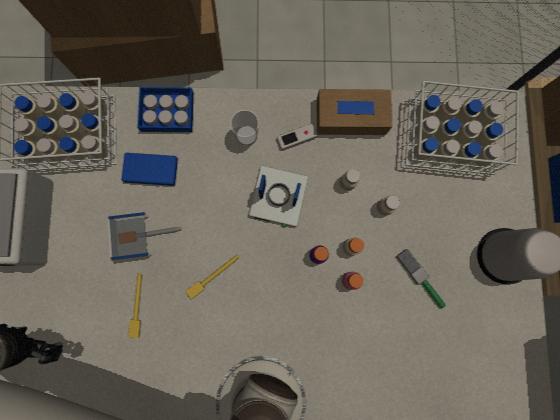

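View pics/side0.png

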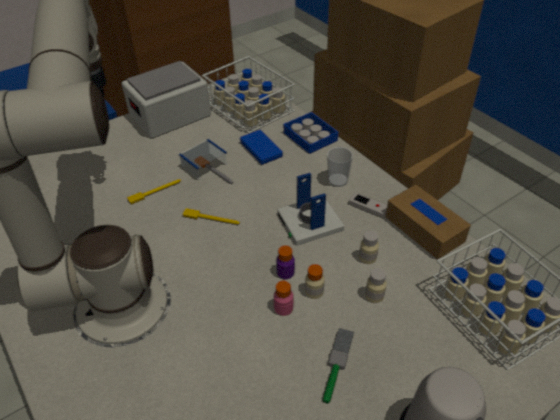

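The top view puts the mixer at (278,197), the hood at (128,237) with the bar tip at (181,230), and the yellow decoy bars at (213,277) and (137,305). There are three orange-capped bottles:

| Body | Top pixel | Side pixel |
|---|---|---|
| Purple | (319,254) | (286,262) |
| Cream | (355,246) | (315,280) |
| Pink | (352,281) | (284,297) |

I choose the cream one, and check it in a close crop.

```bash
cat > h.py <<'E'
import numpy as np, cv2
from station import robot
def P(n):
    m=robot.camera_model(n);R=cv2.Rodrigues(np.array(m['rvec']))[0];t=np.array(m['tvec'])
    K=np.array([[m['fx'],0,m['cx']],[0,m['fy'],m['cy']],[0,0,1]]);return K,R,t
def ray(n,uv,z):
    K,R,t=P(n);d=R.T@np.linalg.inv(K)@np.array([*uv,1.]);c=-R.T@t
    return c+d*(z-c[2])/d[2]
def proj(n,X):
    K,R,t=P(n);p=K@(R@np.array(X)+t);return p[:2]/p[2]
def tri(a,b):
    M=[K@np.c_[R,t] for K,R,t in (P('top'),P('side'))]
    X=cv2.triangulatePoints(M[0],M[1],np.array(a,float).reshape(2,1),np.array(b,float).reshape(2,1));return (X[:3]/X[3]).ravel()
def crop(im,x,y,w,h,s): return cv2.resize(im[y:y+h,x:x+w],None,fx=s,fy=s,interpolation=cv2.INTER_CUBIC)
def blobs(im,lo,hi,box=None,amin=8):
    hsv=cv2.cvtColor(im,cv2.COLOR_RGB2HSV);m=cv2.inRange(hsv,lo,hi)
    if box: k=np.zeros_like(m);x,y,w,h=box;k[y:y+h,x:x+w]=1;m*=k
    n,l,s,c=cv2.connectedComponentsWithStats(m)
    return [(c[i].round(1),s[i]) for i in range(1,n) if s[i,4]>=amin],l
E
python3 - <<'E'
from h import *
t=cv2.imread('pics/top0.png');s=cv2.imread('pics/side0.png')
a=crop(t,100,200,90,70,4.4);b=crop(t,240,155,90,70,4.4)
c=crop(s,255,235,90,70,4.4);d=crop(s,265,165,90,70,4.4)
cv2.imwrite('pics/c1.png',np.vstack([np.hstack([a,b]),np.hstack([c,d])]))
for n,im in(('top',t),('side',s)):
    im=im[:,:,::-1].copy()
    box=(300,230,70,60) if n=='top' else (265,235,70,80)
    print(n,'orange',blobs(im,(4,150,90),(18,255,255),box)[0])
    box=(245,160,70,70) if n=='top' else (285,165,50,70)
    print(n,'blue',blobs(im,(100,120,30),(130,255,255),box)[0])
    box=(100,200,90,70) if n=='top' else (170,135,70,60)
    print(n,'bar',blobs(im,(4,120,60),(18,255,255),box)[0])
E
```

```text
top orange [(array([356.2, 244.7]), array([350, 238,  13,  14, 144], dtype=int32)), (array([320.8, 253.2]), array([314, 247,  14,  14, 150], dtype=int32)), (array([355.5, 280.4]), array([349, 274,  14,  14, 152], dtype=int32))]
top blue [(array([261.8, 185.1]), array([259, 175,   6,  21,  84], dtype=int32)), (array([296.2, 193.2]), array([293, 183,   8,  23,  61], dtype=int32))]
top bar [(array([126.5, 236.9]), array([119, 232,  16,  11, 128], dtype=int32))]
side orange [(array([284.9, 250.7]), array([278, 246,  14,  11, 116], dtype=int32)), (array([314.8, 269.9]), array([308, 264,  14,  12, 131], dtype=int32)), (array([283. , 286.6]), array([276, 281,  15,  12, 148], dtype=int32))]
side blue [(array([310.9, 201.7]), array([297, 174,  28,  55, 730], dtype=int32))]
side bar [(array([201.4, 161.5]), array([195, 157,  14,  11,  79], dtype=int32))]
```

View pics/c1.png

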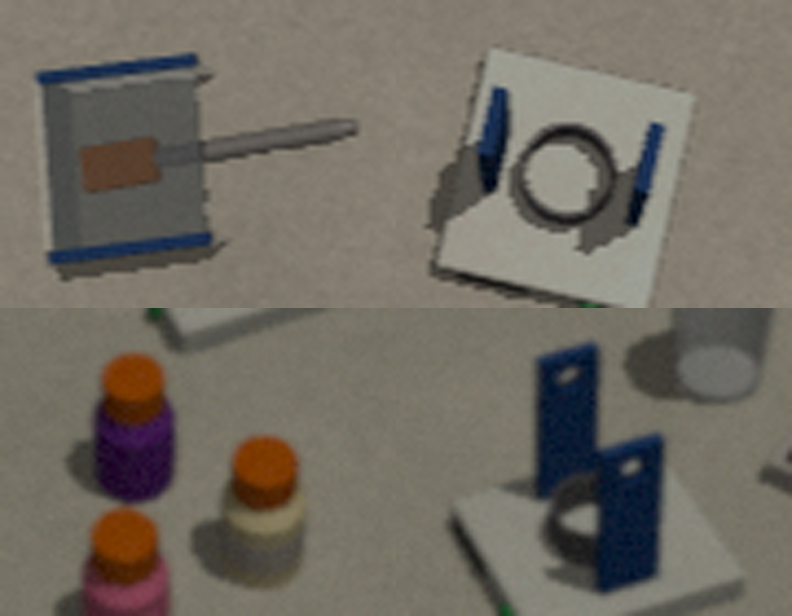

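The crop confirms the cream-bodied orange-cap bottle at top (356,245) and side (315,270); the other two bodies are purple and pink. The bar's orange handle is at top (126.5,237) and its tip at about (181,229). The ear holes show in the side view at (304.5,180) and (318.4,201).

```bash
python3 - <<'E'
from h import *
t=cv2.imread('pics/top0.png')[:,:,::-1].copy()
print('milk tri',tri((356.2,244.7),(314.8,269.9)), ray('top',(356.2,244.7),.088),ray('side',(314.8,269.9),.086))
# mixer
hsv=cv2.cvtColor(t,cv2.COLOR_RGB2HSV)
m=cv2.inRange(hsv,(0,0,150),(180,60,255));k=np.zeros_like(m);k[155:230,240:320]=1;m*=k
cs=max(cv2.findContours(m,cv2.RETR_EXTERNAL,2)[0],key=cv2.contourArea)
hull=cv2.convexHull(cs)[:,0]
W=np.array([ray('top',q,.025)[:2] for q in hull.astype(float)])
r=cv2.minAreaRect((W*1000).astype(np.float32));print('mixer rect mm',r)
print('hand corners',[ray('top',q,.025)[:2].round(4) for q in((260.9,165.9),(307.3,176.1),(296.6,224.3),(248.9,215.2))])
print('ring',ray('top',(240+(563-396)/4.4,155+175/4.4),.055))
H=[ray('side',q,.132) for q in((304.5,180),(318.4,200.9))];print('holes',H,(H[0]+H[1])/2,np.degrees(np.arctan2(*(H[0]-H[1])[[1,0]])))
# bar
for q in((180.7,228.6),(146.6,234.1),(126.5,236.9)):print('bar',ray('top',q,.008))
print('handle side',ray('side',(201.4,161.5),.012))
# hood corners approx
for q in((144.5,213),(147.5,255)):print('hood +x edge',ray('top',q,.057))
# bystanders/obstacles
for nme,q,z in(('purple',(320.8,253.2),.088),('pink',(355.5,280.4),.088),('spareA',(351.5,176.5),.09),('spareB',(392,202),.09),('beaker',(245,120),.11),('yel1h',(195,290),.007),('yel1t',(237,258),.007),('yel2',(134,326),.007),('yel2t',(139,275),.007),('cold',(150,169),.028),('thermo',(297,137),.02)):print(nme,ray('top',q,z)[:2].round(3))
E
```

```text
milk tri [ 0.44560782 -0.26867471  0.09518251] [ 0.44544558 -0.26974888  0.088     ] [ 0.45095137 -0.26298116  0.086     ]
mixer rect mm ((599.6026000976562, -50.830780029296875), (143.4120635986328, 153.67221069335938), 76.92577362060547)
hand corners [array([0.6898, 0.003 ]), array([ 0.6588, -0.1385]), array([ 0.5108, -0.105 ]), array([0.5378, 0.0378])]
ring [ 0.59459923 -0.04863152  0.055     ]
holes [array([ 6.15960283e-01, -3.97553101e-04,  1.32000000e-01]), array([ 0.59248288, -0.09700225,  0.132     ])] [ 0.60422158 -0.0486999   0.132     ] 76.34047368710789
bar [0.4987432  0.24305776 0.008     ]
bar [0.48188005 0.34409837 0.008     ]
bar [0.47332607 0.40336022 0.008     ]
handle side [0.47345112 0.40088186 0.012     ]
hood +x edge [0.53850512 0.33857363 0.057     ]
hood +x edge [0.41711803 0.32428342 0.057     ]
purple [ 0.421 -0.169]
pink [ 0.346 -0.265]
spareA [ 0.643 -0.261]
spareB [ 0.568 -0.376]
beaker [0.803 0.048]
yel1h [0.317 0.195]
yel1t [0.411 0.073]
yel2 [0.214 0.368]
yel2t [0.361 0.361]
cold [0.677 0.337]
thermo [ 0.784 -0.108]
```

```bash
cat >> h.py <<'E'
def to(x,y,z,jaw=None):
    o=robot.get_obs();R=np.array(o['orientation']);p=np.array(o['tool_pos'])
    d=R.T@(np.array([x,y,z])-p)*1000
    ja=np.degrees(np.arctan2(R[1,2],R[0,2]))
    print('t',o['time_s'],'p',p.round(4),'jaw',ja.round(2),'tilt',np.degrees(np.arccos(-R[2,1])).round(2),'gap',round(o['finger_gap'],4),'F',o['contact_force'].round(1),'q',np.array(o['joint_positions']).round(0))
    print('shift',d.round(1),'rows',np.ceil(abs(d).max()/60))
    if jaw is not None:
        t=(ja-jaw+90)%180-90;t=np.radians(t);print('turn',t.round(3))
        c,s=np.cos(t),np.sin(t);M=np.array([[c,0,s],[0,1,0],[-s,0,c]]);print('shift after turn',(M.T@d).round(1))
E
python3 -m inch '[[[0,-20,0,0.175,-1],[0,0,0,0.175,-1],[0,0,0,0.175,-1],[0,0,0,0.175,-1]]]'
python3 -c "
from h import *
to(.446,-.268,.22,-13)"
```

```text
time_s: 0.6
tool_pos: [0.2137, 0.5058, 0.215]
orientation: [[0.435, -0.002, 0.9], [-0.9, -0.004, 0.435], [0.003, -1.0, -0.004]]
contact_force: [-0.3, -0.7, -0.7]
finger_gap: 0.085
t 0.6 p [0.2137 0.5058 0.215 ] jaw 25.79 tilt 0.27 gap 0.085 F [-0.3 -0.7 -0.7] q [ 67.   6.  13.  97.   0. 131.]
shift [ 797.8   -2.1 -127.6] rows 14.0
turn 0.677
shift after turn [701.8  -2.1 400.4]
```

```bash
python3 -m inch '[[[57,0,-9,0,-1],[57,0,-9,0,-1],[57,0,-9,0,-1],[57,0,-9,0,-1],[57,0,-9,0,-1],[57,0,-9,0,-1],[57,0,-9,0,-1],[57,0,-9,0,-1],[57,0,-9,0,-1],[57,0,-9,0,-1]]]'
python3 -m inch '[[[57,0,-9,0,-1],[57,0,-9,0,-1],[30,0,0,0.17,-1],[0,0,0,0.17,-1],[0,0,0,0.17,-1],[0,0,0,0.17,-1]]]'
python3 -c "
from h import *
to(.446,-.268,.22,-13)"
```

```text
time_s: 1.85
tool_pos: [0.3817, -0.0611, 0.2144]
orientation: [[0.439, -0.002, 0.899], [-0.898, -0.009, 0.439], [0.007, -1.0, -0.006]]
contact_force: [1.2, 0.6, -0.7]
finger_gap: 0.0854
time_s: 2.6
tool_pos: [0.4284, -0.208, 0.2124]
orientation: [[-0.251, -0.006, 0.968], [-0.968, -0.007, -0.251], [0.008, -1.0, -0.004]]
contact_force: [-0.6, -1.2, -0.9]
finger_gap: 0.0854
t 2.6 p [ 0.4284 -0.208   0.2124] jaw -14.52 tilt 0.54 gap 0.0854 F [-0.6 -1.2 -0.9] q [-26.  -5.   2.  97.  -1.  79.]
shift [53.7 -7.3 32. ] rows 1.0
turn -0.026
shift after turn [54.5 -7.3 30.6]
```

```bash
python3 -m inch '[[[53,30,33,-0.02,-1],[0,40,0,0,-1],[0,40,0,0,-1]]]'
python3 - <<'E'
from h import *
to(.448,-.2665,.068,-13)
im=robot.camera('side');s=im[:,:,::-1];t=robot.camera('top')[:,:,::-1]
cv2.imwrite('pics/c2.png',np.hstack([crop(s,255,190,100,130,4),crop(t,300,190,100,130,4)]))
E
```

```text
time_s: 2.98
tool_pos: [0.4465, -0.2647, 0.105]
orientation: [[-0.234, -0.003, 0.972], [-0.972, -0.009, -0.234], [0.009, -1.0, -0.0]]
contact_force: [-0.2, -0.1, 0.8]
finger_gap: 0.0853
t 2.975 p [ 0.4465 -0.2647  0.105 ] jaw -13.54 tilt 0.54 gap 0.0853 F [-0.2 -0.1  0.8] q [-30.  -0.  -5.  85.  -1.  73.]
shift [ 1.  37.   1.8] rows 1.0
turn -0.009
shift after turn [ 1.1 37.   1.8]
```

View pics/c2.png

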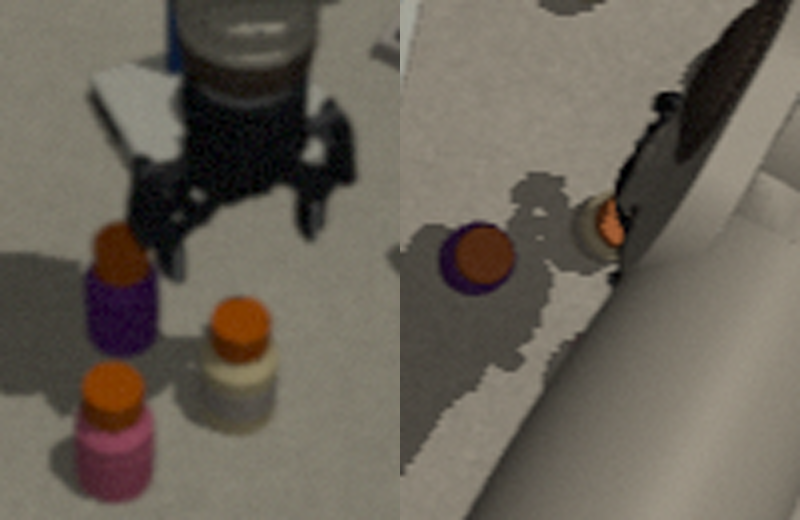

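The side view (crop) shows the finger tips at about (172,275) and (310,232), with the cap top at (241,318). I check that offset against the projections.

```bash
python3 - <<'E'
from h import *
f=lambda q:((q-np.array([255,190]))*4).round()
p=np.array(robot.get_obs()['tool_pos']);R=np.array(robot.get_obs()['orientation'])
print('tcp',f(proj('side',p)),'tips',[f(proj('side',p+s*.0427*R[:,2]-.013*R[:,1])) for s in(1,-1)])
for c in((.448,-.2665),(.4455,-.269),(.451,-.263)):print(c,'captop',f(proj('side',(*c,.095))),'foot',f(proj('side',(*c,0))), 'cap mid top', proj('top',(*c,.095)))
E
```

```text
tcp [232. 309.] tips [array([292., 277.]), array([172., 315.])]
(0.448, -0.2665) captop [239. 316.] foot [236. 405.] cap mid top [355.52853687 243.60810222]
(0.4455, -0.269) captop [239. 320.] foot [235. 409.] cap mid top [356.43594834 244.49803082]
(0.451, -0.263) captop [240. 311.] foot [236. 400.] cap mid top [354.26348127 242.54043431]
```

```bash
python3 -m inch '[[[1,14,1,0,-1],[0,0,0,0,-1]]]'
python3 - <<'E'
from h import *
to(.447,-.2675,.068,-13)
p=np.array(robot.get_obs()['tool_pos']);R=np.array(robot.get_obs()['orientation'])
im=robot.camera('side');s=im[:,:,::-1].copy()
s=crop(s,265,190,100,100,6)
for q in (p,p+.0427*R[:,2]-.013*R[:,1],p-.0427*R[:,2]-.013*R[:,1]):
    u=(proj('side',q)-[265,190])*6;cv2.circle(s,tuple(int(v) for v in u),3,(0,255,0),1);print(u)
cv2.imwrite('pics/c3.png',s)
E
```

```text
time_s: 3.32
tool_pos: [0.4456, -0.2647, 0.0893]
orientation: [[-0.233, -0.007, 0.972], [-0.972, -0.006, -0.233], [0.008, -1.0, -0.006]]
contact_force: [0.3, -0.8, 0.7]
finger_gap: 0.0851
t 3.325 p [ 0.4456 -0.2647  0.0893] jaw -13.5 tilt 0.55 gap 0.0851 F [ 0.3 -0.8  0.7] q [-30.   0.  -7.  83.  -1.  73.]
shift [ 2.2 21.3  2.1] rows 1.0
turn -0.009
shift after turn [ 2.3 21.3  2.1]
[291.76220052 482.58278905]
[381.18784893 434.51469136]
[202.52188458 492.35802321]
```

View pics/c3.png

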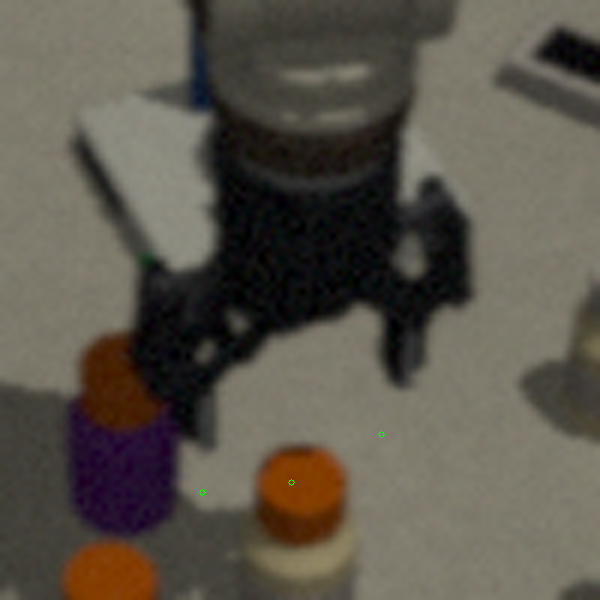

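```bash
python3 - <<'E'
from h import *
m=(265+302.5/6,190+412/6)
for z in(.09,.102,.115,.125,.135):print(z,ray('side',m,z), ray('side',(265+205/6,190+440/6),z),ray('side',(265+400/6,190+385/6),z))
for z in(.12,.16,.2):print(z,ray('top',(360,237.5),z))
E
```

```text
0.09 [ 0.47416311 -0.23584629  0.09      ] [ 0.42925036 -0.22312221  0.09      ] [ 0.51936995 -0.24922442  0.09      ]
0.102 [ 0.46748863 -0.24383153  0.102     ] [ 0.42306261 -0.23124535  0.102     ] [ 0.51220556 -0.25706468  0.102     ]
0.115 [ 0.46025795 -0.25248221  0.115     ] [ 0.41635921 -0.24004541  0.115     ] [ 0.50444414 -0.2655583   0.115     ]
0.125 [ 0.45469589 -0.25913658  0.125     ] [ 0.41120276 -0.24681468  0.125     ] [ 0.49847382 -0.27209185  0.125     ]
0.135 [ 0.44913383 -0.26579094  0.135     ] [ 0.4060463  -0.25358396  0.135     ] [ 0.49250349 -0.2786254   0.135     ]
0.12 [ 0.4629927  -0.27427327  0.12      ]
0.16 [ 0.4593566  -0.26571196  0.16      ]
0.2 [ 0.4557205  -0.25715066  0.2       ]
```

```bash
python3 -m inch '[[[3,11,2,0.01,-1],[0,11,0,0,-1],[0,0,0,0,-1]]]'
python3 - <<'E'
from h import *
to(.447,-.2675,.068,-13)
im=robot.camera('side');s=im[:,:,::-1].copy()
cv2.imwrite('pics/c4.png',crop(s,265,190,100,100,6))
E
```

```text
time_s: 3.75
tool_pos: [0.4484, -0.2692, 0.069]
orientation: [[-0.244, -0.003, 0.97], [-0.97, -0.009, -0.244], [0.009, -1.0, -0.001]]
contact_force: [-0.6, -0.5, -0.3]
finger_gap: 0.085
t 3.75 p [ 0.4484 -0.2692  0.069 ] jaw -14.1 tilt 0.53 gap 0.085 F [-0.6 -0.5 -0.3] q [-31.   1.  -9.  81.  -1.  73.]
shift [-1.3  1.  -1.8] rows 1.0
turn -0.019
shift after turn [-1.4  1.  -1.8]
```

View pics/c4.png

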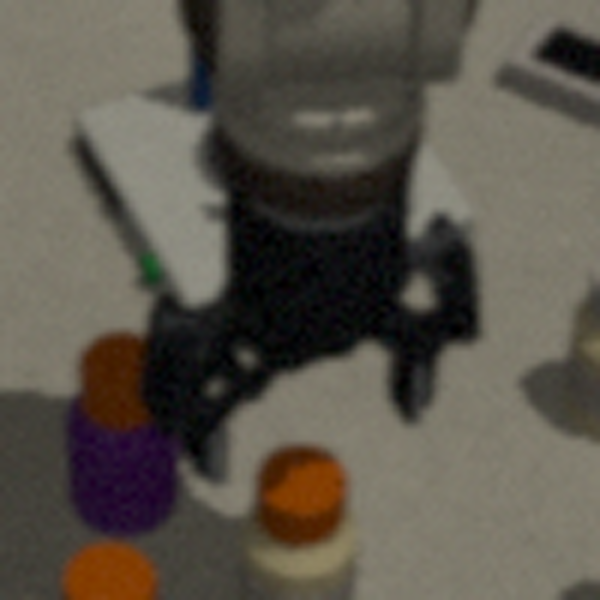

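```bash
python3 - <<'E'
from h import *
# knobs in the same pose (c2), tcp (.4465,-.2647,.105)
a=[tri((366.2,214),(255+w/4,190+h/4)) for w,h in((335,105),(345,150),(350,180))]
b=[tri((353.7,260),(255+w/4,190+h/4)) for w,h in((135,160),(135,200),(140,220))]
for q in a+b:print(q.round(4),proj('top',q).round(1),proj('side',q).round(1))
E
python3 -m inch '[[[0,0,0,0,0.2],[0,0,0,0,0.2],[0,0,0,0,0.2]]]' 20
python3 -c "
from h import *
to(.447,-.2675,.068,-13)"
```

```text
[ 0.5142 -0.2663  0.2495] [367.2 212.1] [337.5 216.6]
[ 0.5189 -0.2743  0.2134] [367.1 212.4] [340.2 227.8]
[ 0.5216 -0.2793  0.1888] [366.8 212.8] [341.7 235.2]
[ 0.394  -0.2291  0.2452] [353.1 261. ] [289.4 229.9]
[ 0.3926 -0.2337  0.2148] [352.6 262. ] [290.1 239.7]
[ 0.3935 -0.237   0.1989] [352.7 261.9] [291.3 244.7]
time_s: 4.18
tool_pos: [0.4489, -0.2695, 0.0702]
orientation: [[-0.243, -0.002, 0.97], [-0.97, -0.01, -0.243], [0.01, -1.0, 0.001]]
contact_force: [0.7, -0.4, 0.0]
finger_gap: 0.0346
t 4.175 p [ 0.4489 -0.2695  0.0702] jaw -14.09 tilt 0.56 gap 0.0346 F [ 0.7 -0.4  0. ] q [-31.   1.  -9.  81.  -1.  73.]
shift [-1.4  2.2 -2.3] rows 1.0
turn -0.019
shift after turn [-1.5  2.2 -2.3]
```

The fingers closed to 34.6 mm, narrower than the 40 mm cap, so they are not around it. I look from both cameras.

```bash
python3 - <<'E'
from h import *
s=robot.camera('side')[:,:,::-1];t=robot.camera('top')[:,:,::-1]
cv2.imwrite('pics/c5.png',np.hstack([crop(s,280,200,65,95,6.15),crop(t,320,190,65,95,6.15)]))
E
```

```text
(no output)
```

View pics/c5.png

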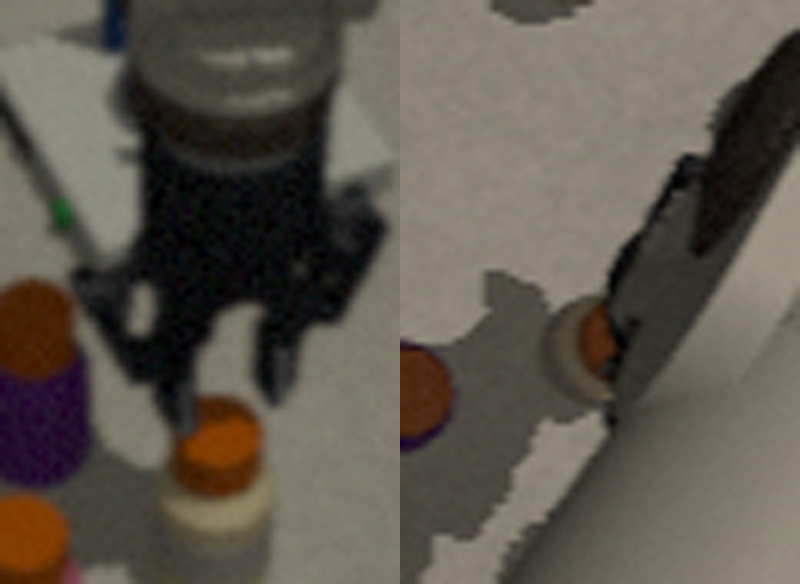

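```bash
python3 - <<'E'
from h import *
for z in(.075,.09,.1,.11,.12):print(z,*[ray('side',(280+a/6.15,200+b/6.15),z)[:2].round(4) for a,b in((232,415),(185,430),(280,400))])
E
```

```text
0.075 [ 0.4683 -0.254 ] [ 0.4466 -0.2486] [ 0.4904 -0.2597]
0.09 [ 0.4601 -0.2636] [ 0.4388 -0.2582] [ 0.482  -0.2692]
0.1 [ 0.4547 -0.27  ] [ 0.4335 -0.2647] [ 0.4764 -0.2756]
0.11 [ 0.4493 -0.2764] [ 0.4283 -0.2711] [ 0.4707 -0.282 ]
0.12 [ 0.4438 -0.2828] [ 0.4231 -0.2776] [ 0.4651 -0.2883]
```

```bash
python3 -m inch '[[[0,0,-5,0,-1],[0,0,0,0,-1],[0,9,0,0.01,-1],[0,9,0,0,-1],[0,9,0,0,-1],[0,0,0,0,-1]]]' 30
python3 -m inch '[[[0,0,0,0,0.6],[0,0,0,0,0.6],[0,0,0,0,0.6],[0,0,0,0,0.6]]]' 30
python3 - <<'E'
from h import *
to(.447,-.2675,.068,-13)
s=robot.camera('side')[:,:,::-1];t=robot.camera('top')[:,:,::-1]
cv2.imwrite('pics/c6.png',np.hstack([crop(s,280,200,65,95,6.15),crop(t,320,190,65,95,6.15)]))
E
```

```text
time_s: 5.03
tool_pos: [0.4432, -0.2681, 0.0405]
orientation: [[-0.254, -0.003, 0.967], [-0.967, -0.009, -0.254], [0.009, -1.0, -0.0]]
contact_force: [-0.1, -0.1, -0.2]
finger_gap: 0.0854
time_s: 5.52
tool_pos: [0.4436, -0.2684, 0.0412]
orientation: [[-0.254, -0.002, 0.967], [-0.967, -0.01, -0.254], [0.01, -1.0, 0.001]]
contact_force: [-0.3, 0.3, -1.4]
finger_gap: 0.039
t 5.525 p [ 0.4436 -0.2684  0.0412] jaw -14.71 tilt 0.55 gap 0.039 F [-0.3  0.3 -1.4] q [-31.   0. -12.  78.  -1.  74.]
shift [ -1.4 -26.8   3.1] rows 1.0
turn -0.03
shift after turn [ -1.4 -26.8   3.1]
```

The fingers have gripped the cap (gap 39 mm). I lift it and carry it to above the mixer.

```bash
python3 -m inch '[[[0,-50,0,0,0.6],[0,-50,0,0,0.6],[0,-50,0,0,0.6],[0,-45,0,0,0.6]]]'
python3 -c "
from h import *
to(.597,-.050,.23,-13)"
```

```text
time_s: 6.12
tool_pos: [0.4419, -0.2653, 0.237]
orientation: [[-0.254, -0.009, 0.967], [-0.967, -0.005, -0.254], [0.007, -1.0, -0.007]]
contact_force: [0.6, -0.9, -1.0]
finger_gap: 0.0389
t 6.125 p [ 0.4419 -0.2653  0.237 ] jaw -14.71 tilt 0.6 gap 0.0389 F [ 0.6 -0.9 -1. ] q [-31.   2.  11. 100.  -1.  74.]
shift [-247.6    4.5   95.4] rows 5.0
turn -0.03
shift after turn [-244.7    4.5  102.7]
```

```bash
python3 -m inch '[[[-41,0,17,-0.03,0.6],[-41,0,17,0,0.6],[-41,0,17,0,0.6],[-41,0,17,0,0.6],[-41,0,17,0,0.6],[-41,0,17,0,0.6],[0,0,0,0,0.6]]]'
python3 - <<'E'
from h import *
to(.597,-.050,.23,-13)
s=robot.camera('side')[:,:,::-1];t=robot.camera('top')[:,:,::-1]
cv2.imwrite('pics/c7.png',np.hstack([crop(s,275,115,80,120,5),crop(t,240,150,80,120,5)]))
E
```

```text
time_s: 7.0
tool_pos: [0.6038, -0.0438, 0.2378]
orientation: [[-0.226, -0.004, 0.974], [-0.974, -0.009, -0.226], [0.009, -1.0, -0.002]]
contact_force: [-0.2, -1.3, -1.3]
finger_gap: 0.0391
t 7.0 p [ 0.6038 -0.0438  0.2378] jaw -13.08 tilt 0.53 gap 0.0391 F [-0.2 -1.3 -1.3] q [ -4.  14.  25. 101.  -1.  99.]
shift [ 7.5  7.9 -5.2] rows 1.0
turn -0.001
shift after turn [ 7.5  7.9 -5.2]
```

View pics/c7.png

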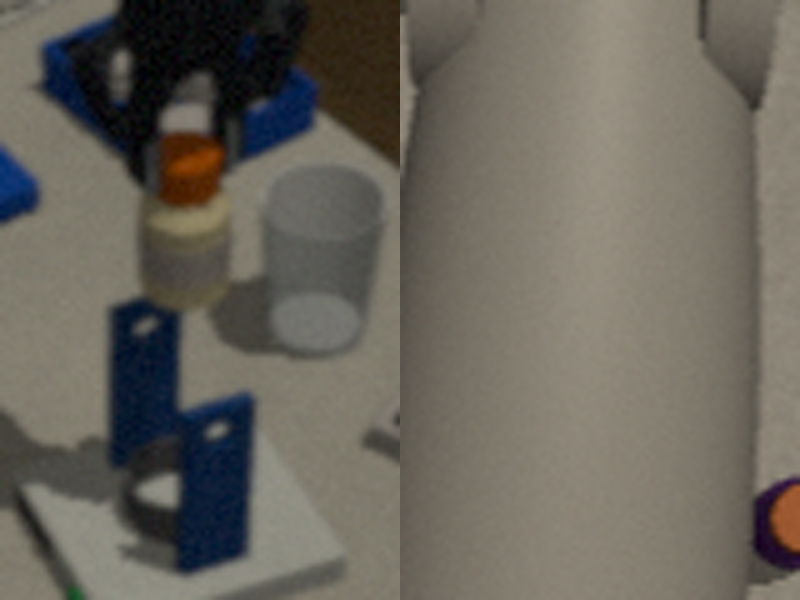

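```bash
python3 - <<'E'
from h import *
from scipy.optimize import least_squares
def feat(x,y,z0):
    a=np.linspace(0,2*np.pi,200)
    def c(r,z):return np.array([proj('side',(x+r*np.cos(i),y+r*np.sin(i),z0+z)) for i in a])
    B=c(.026,0);C=c(.02,.095);M=c(.026,.03)
    f=lambda q:(q-[275,115])*5
    B,C,M=f(B),f(C),f(M)
    return np.array([B[:,1].max(),C[:,1].min(),M[:,0].min(),M[:,0].max(),C[:,0].min(),C[:,0].max()])
obs=np.array([308,135,140,232,162,224])
r=least_squares(lambda p:feat(*p)-obs,[.6,-.04,.2]);print('free',r.x.round(4),r.fun.round(1))
r=least_squares(lambda p:feat(p[0],p[1],.1966)-obs,[.6,-.04]);print('z fixed',r.x.round(4),r.fun.round(1))
for h in(.131,.132,.134):
    H=[ray('side',(275+a/5,115+b/5),h) for a,b in((146,325),(217,429))];print((H[0]+H[1])/2)
# ring rim: outer dia .066 at z .055, same camera
for c in((.599,-.05),(.604,-.0487)):
    q=np.array([proj('side',(c[0]+.033*np.cos(i),c[1]+.033*np.sin(i),.055)) for i in np.linspace(0,6.28,100)]);q=(q-[275,115])*5
    print(c,'ring left',q[:,0].min(),'top',q[:,1].min(),'holes',[((proj('side',(c[0]+s*.05*np.sin(np.radians(13)),c[1]+s*.05*np.cos(np.radians(13)),.132))-[275,115])*5).round(0) for s in(1,-1)])
E
```

```text
Traceback (most recent call last):
  File "h.py", line 10, in proj
    K,R,t=P(n);p=K@(R@np.array(X)+t);return p[:2]/p[2]
          ~^^^
  File "h.py", line 4, in P
    m=robot.camera_model(n);R=cv2.Rodrigues(np.array(m['rvec']))[0];t=np.array(m['tvec'])
ValueError: time passes only in moves, steps and waits
```

The error came from calling the camera model too many times. Fitting to drawn shapes isn't wanted either, so I use plain rays with cached models.

```bash
sed -i 's/^def P(n):/import functools\n@functools.cache\ndef P(n):/' h.py; python3 - <<'E'
from h import *
K,R,t=P('side')
px=lambda a,b:(275+a/5,115+b/5)
d=R.T@np.linalg.inv(K)@np.array([*px(190,200),1]);d/=np.linalg.norm(d);s=abs(d[2]);print('sin elev',s)
print('by cap top',ray('side',px(193,135+31*s),.2916))
print('by foot',ray('side',px(187,308-46*s),.1966), 'foot if z .203',ray('side',px(187,308-46*s),.203))
for h in(.132,):
    H=[ray('side',px(a,b),h) for a,b in((146,325),(217,429))];print('lock side',(H[0]+H[1])/2)
print('ring left/top rows: ring centre if left=122 and top=437')
for c in((.599,-.05),(.604,-.0487)):
    q=np.array([proj('side',(c[0]+.033*np.cos(i),c[1]+.033*np.sin(i),.055)) for i in np.linspace(0,6.28,100)]);q=(q-[275,115])*5
    print(c,'ring left',q[:,0].min(),'top',q[:,1].min())
    print('holes',[((proj('side',(c[0]+s*.05*np.sin(np.radians(13)),c[1]+s*.05*np.cos(np.radians(13)),.132))-[275,115])*5).round(0) for s in(1,-1)])
print('base corners side',[ray('side',px(a,b),.025)[:2].round(4) for a,b in((345,557),)])
E
```

```text
sin elev 0.6184281665684143
by cap top [ 0.60864648 -0.04755196  0.2916    ]
by foot [ 0.61219587 -0.04123828  0.1966    ] foot if z .203 [ 0.60737416 -0.04719535  0.203     ]
lock side [ 0.60399218 -0.04826744  0.132     ]
ring left/top rows: ring centre if left=122 and top=437
(0.599, -0.05) ring left 118.64809401016657 top 438.19778201603856
holes [array([141., 330.]), array([212., 435.])]
(0.604, -0.0487) ring left 123.9649781504852 top 433.71468454042457
holes [array([146., 325.]), array([218., 430.])]
base corners side [array([ 0.6583, -0.1429])]
```

The side view shows the held bottle slightly right of and behind the well. Both views agree on a TCP target near (0.5965,-0.0495). I lower to just above the rim.

```bash
python3 -m inch '[[[7,20,-6,0,0.6],[0,35,0,0,0.6],[0,35,0,0,0.6],[0,35,0,0,0.6],[0,0,0,0,0.6]]]'
python3 - <<'E'
from h import *
to(.5965,-.0495,.10,-13)
s=robot.camera('side')[:,:,::-1]
cv2.imwrite('pics/c8.png',crop(s,285,150,60,85,7))
E
```

```text
time_s: 7.72
tool_pos: [0.5923, -0.0583, 0.1126]
orientation: [[-0.235, -0.0, 0.972], [-0.972, -0.01, -0.235], [0.01, -1.0, 0.002]]
contact_force: [0.4, -0.7, -1.8]
finger_gap: 0.039
t 7.725 p [ 0.5923 -0.0583  0.1126] jaw -13.58 tilt 0.6 gap 0.039 F [ 0.4 -0.7 -1.8] q [-5. 10.  7. 86. -1. 98.]
shift [-9.7 12.5  2. ] rows 1.0
turn -0.01
shift after turn [-9.6 12.5  2.1]
```

View pics/c8.png

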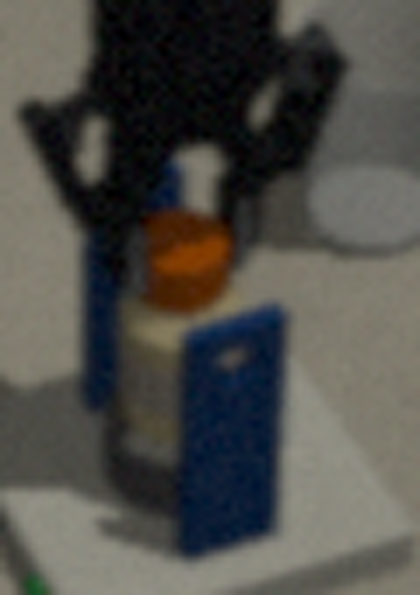

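The held bottle sits just in front of the well: its left edge is at 118 against the ring's 105, and the cap is at (187,262). I correct, then track the cap by colour mask.

```bash
cat >> h.py <<'E'
def cap(z0):
    im=robot.camera('side');b,_=blobs(im,(4,150,70),(18,255,255),(285,100,60,130),30)
    for c,s in b:
        q=(s[0]+s[2]/2-.5,s[1]+s[3]/2-.5);print('cap',c,s,'centroid->',ray('side',c,z0+.0825)[:2].round(4),'box->',ray('side',q,z0+.0825)[:2].round(4))
E
python3 -c "
from h import *
cap(.1126-.0412)"
python3 -m inch '[[[-9,6,2,0.01,0.6],[0,0,0,0,0.6]]]'
python3 -c "
from h import *
to(.5965,-.0495,.10,-13);z=robot.get_obs()['tool_pos'][2]
cap(z-.0412)"
```

```text
cap [312.4 186.5] [307 180  12  14 128] centroid-> [ 0.6013 -0.0568] box-> [ 0.6015 -0.057 ]
time_s: 8.07
tool_pos: [0.6, -0.0498, 0.1132]
orientation: [[-0.246, 0.009, 0.969], [-0.969, -0.011, -0.246], [0.008, -1.0, 0.012]]
contact_force: [-0.0, 0.2, -1.1]
finger_gap: 0.0392
t 8.075 p [ 0.6    -0.0498  0.1132] jaw -14.22 tilt 0.84 gap 0.0392 F [-0.   0.2 -1.1] q [ -4.  11.   7.  86.  -1. 100.]
shift [ 0.4 13.2 -3.6] rows 1.0
turn -0.021
shift after turn [ 0.3 13.2 -3.6]
cap [311.9 184.5] [307 178  11  14 130] centroid-> [ 0.6051 -0.0496] box-> [ 0.6053 -0.0498]
```

```bash
python3 -m inch '[[[0,8,-4,-0.02,0.6],[0,6,0,0,0.6],[0,0,0,0,0.6]]]'
python3 -c "
from h import *
to(.5965,-.0495,.09,-13);z=robot.get_obs()['tool_pos'][2]
cap(z-.0412)"
```

```text
time_s: 8.5
tool_pos: [0.5963, -0.0491, 0.0991]
orientation: [[-0.224, 0.011, 0.974], [-0.975, -0.011, -0.224], [0.009, -1.0, 0.013]]
contact_force: [0.4, -0.1, -1.5]
finger_gap: 0.0389
t 8.5 p [ 0.5963 -0.0491  0.0991] jaw -12.95 tilt 0.9 gap 0.0389 F [ 0.4 -0.1 -1.5] q [-4. 10.  5. 84. -1. 99.]
shift [0.3 9.1 0.2] rows 1.0
turn 0.001
shift after turn [0.3 9.1 0.2]
cap [310.7 188.6] [305 182  12  14 116] centroid-> [ 0.6013 -0.0493] box-> [ 0.6011 -0.0487]
```

```bash
python3 -m inch '[[[0,5,1,0,0.6],[0,5,0,0,0.6],[0,0,0,0,0.6]]]'
python3 -c "
from h import *
to(.597,-.0495,.066,-13);z=robot.get_obs()['tool_pos'][2]
cap(z-.0412)"
```

```text
time_s: 8.93
tool_pos: [0.5976, -0.0495, 0.0887]
orientation: [[-0.224, 0.011, 0.974], [-0.974, -0.012, -0.224], [0.009, -1.0, 0.013]]
contact_force: [0.4, 0.4, -1.4]
finger_gap: 0.0385
t 8.925 p [ 0.5976 -0.0495  0.0887] jaw -12.96 tilt 0.91 gap 0.0385 F [ 0.4  0.4 -1.4] q [-4. 10.  4. 83. -1. 99.]
shift [-0.1 22.7 -0.9] rows 1.0
turn 0.001
shift after turn [-0.1 22.7 -0.9]
cap [310.9 190.4] [306 185  11  13 105] centroid-> [ 0.6042 -0.0469] box-> [ 0.6028 -0.0491]
```

```bash
python3 -m inch '[[[0,6,0,0,0.6],[0,6,0,0,0.6],[0,6,0,0,0.6],[0,3,0,0,0.6],[0,0,0,0,0.6]]]'
python3 -c "
from h import *
to(.597,-.0495,.066,-13);z=robot.get_obs()['tool_pos'][2]
cap(z-.0412)"
```

```text
time_s: 9.6
tool_pos: [0.598, -0.0498, 0.0665]
orientation: [[-0.224, 0.011, 0.974], [-0.974, -0.012, -0.224], [0.009, -1.0, 0.014]]
contact_force: [-0.6, -0.3, -0.9]
finger_gap: 0.0389
t 9.6 p [ 0.598  -0.0498  0.0665] jaw -12.96 tilt 0.93 gap 0.0389 F [-0.6 -0.3 -0.9] q [-4. 10.  2. 81. -1. 99.]
shift [-0.1  0.5 -1. ] rows 1.0
turn 0.001
shift after turn [-0.1  0.5 -1. ]
cap [309.7 195.7] [306 190  11  14  69] centroid-> [ 0.6025 -0.044 ] box-> [ 0.6034 -0.0491]
```

The bottle is in the well: the foot is about 25 mm up and the side-view cap is on the axis. I release, lift and head to the bar.

```bash
python3 -m inch '[[[0,0,0,0,-1],[0,0,0,0,-1],[0,0,0,0,-1],[0,-30,0,0,-1],[0,-60,0,0,-1],[0,-60,0,0,-1]]]'
python3 -c "
from h import *
cap(.025)
to(.489,.290,.2,8.8)"
```

```text
time_s: 10.4
tool_pos: [0.5942, -0.0479, 0.2161]
orientation: [[-0.224, 0.004, 0.974], [-0.974, -0.011, -0.224], [0.01, -1.0, 0.006]]
contact_force: [1.5, 0.7, -0.2]
finger_gap: 0.0852
cap [309.7 193.9] [305 189  12  15  90] centroid-> [ 0.6075 -0.0375] box-> [ 0.6038 -0.0462]
t 10.45 p [ 0.5957 -0.0479  0.2249] jaw -12.96 tilt 1.05 gap 0.0854 F [-4.  -0.4  5.9] q [-4. 12. 21. 98. -1. 99.]
shift [-305.6   19.5 -180.2] rows 6.0
turn -0.38
shift after turn [-350.6   19.5  -54.1]
```

```bash
python3 -m inch '[[[-51,0,-30,0,-1],[-51,0,-30,0,-1],[-51,0,-30,0,-1],[-51,0,-30,0,-1],[-51,0,-30,0,-1],[-51,0,-30,0,-1],[0,0,0,-0.127,-1],[0,0,0,-0.127,-1],[0,0,0,-0.127,-1]]]'
python3 - <<'E'
from h import *
to(.489,.290,.1,8.8)
for n,b in(('top',(100,190,100,80)),('side',(170,120,80,80))):
    im=robot.camera(n);print(n,blobs(im,(4,120,60),(18,255,255),b)[0]);cv2.imwrite(f'pics/d1{n}.png',im[:,:,::-1])
E
```

```text
time_s: 11.58
tool_pos: [0.4874, 0.302, 0.2223]
orientation: [[0.164, 0.022, 0.986], [-0.986, -0.01, 0.164], [0.013, -1.0, 0.02]]
contact_force: [0.1, -0.7, 1.0]
finger_gap: 0.0856
t 11.575 p [0.4874 0.302  0.2223] jaw 9.44 tilt 1.4 gap 0.0856 F [ 0.1 -0.7  1. ] q [ 32.   8.  16.  97.  -1. 113.]
shift [ 10.5 122.4  -2.9] rows 3.0
turn 0.011
shift after turn [ 10.5 122.4  -2.8]
top []
side [(array([201.4, 161.6]), array([195, 157,  14,  11,  80], dtype=int32))]
```

```bash
python3 -m inch '[[[10,50,-3,0,-1],[0,50,0,0,-1],[0,45,0,0,-1],[0,30,0,0,-1],[0,0,0,0,-1]]]' 60
python3 -c "
from h import *
to(.489,.290,.02,8.8)"
```

```text
time_s: 12.3
tool_pos: [0.4913, 0.2892, 0.0439]
orientation: [[0.143, 0.026, 0.989], [-0.99, -0.008, 0.143], [0.012, -1.0, 0.024]]
contact_force: [0.2, -1.0, 0.6]
finger_gap: 0.0853
t 12.3 p [0.4913 0.2892 0.0439] jaw 8.23 tilt 1.54 gap 0.0853 F [ 0.2 -1.   0.6] q [ 31.   6.  -5.  77.  -1. 113.]
shift [-1.4 23.9 -2.7] rows 1.0
turn -0.01
shift after turn [-1.4 23.9 -2.7]
```

```bash
python3 -m inch '[[[-1,12,-3,0,0],[0,10,0,0,0],[0,8,0,0,0],[0,0,0,0,0]]]' 60
python3 - <<'E'
from h import *
to(.489,.290,.005,8.8)
s=robot.camera('side')[:,:,::-1];t=robot.camera('top')[:,:,::-1]
cv2.imwrite('pics/d2.png',np.hstack([crop(s,185,130,65,65,6.15),crop(t,105,190,100,100,4)]))
E
```

```text
time_s: 12.8
tool_pos: [0.4907, 0.2907, 0.0159]
orientation: [[0.14, 0.03, 0.99], [-0.99, -0.005, 0.14], [0.009, -1.0, 0.029]]
contact_force: [0.6, 0.5, -0.6]
finger_gap: 0.043
t 12.8 p [0.4907 0.2907 0.0159] jaw 8.07 tilt 1.75 gap 0.043 F [ 0.6  0.5 -0.6] q [ 31.   7.  -8.  74.  -1. 113.]
shift [ 0.4 10.9 -2.1] rows 1.0
turn -0.013
shift after turn [ 0.4 10.9 -2.1]
```

View pics/d2.png

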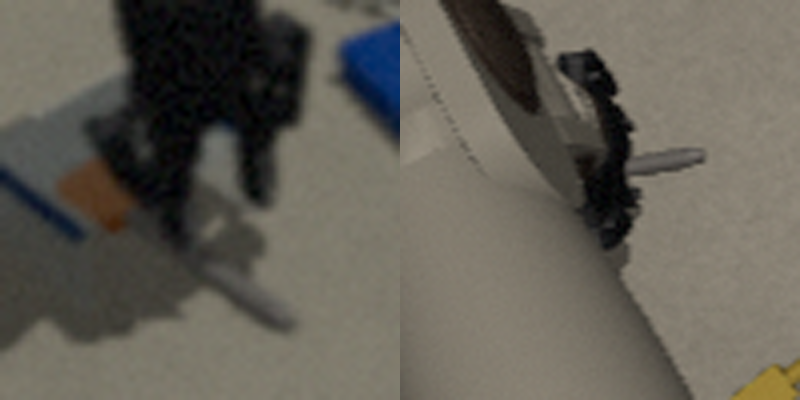

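The side view shows the tips straddling the shaft but about 20 mm above it, the same height offset as before. I step down watching the force.

```bash
for i in 1 2; do python3 -m inch '[[[0,7,-1,0,0],[0,0,0,0,0]]]' 60 | grep -E "tool_pos|force"; done
```

```text
tool_pos: [0.4905, 0.291, 0.0097]
contact_force: [0.5, -0.5, 0.1]
tool_pos: [0.4896, 0.2907, 0.0022]
contact_force: [0.1, 0.9, -0.1]
```

```bash
for i in 1 2; do python3 -m inch '[[[0,4,0,0,0],[0,0,0,0,0]]]' 60 | grep -E "tool_pos|force|orient"; done
```

```text
tool_pos: [0.4897, 0.2907, -0.0021]
orientation: [[0.14, 0.032, 0.99], [-0.99, -0.004, 0.14], [0.009, -0.999, 0.031]]
contact_force: [0.1, 0.6, -0.0]
tool_pos: [0.49, 0.2907, -0.0063]
orientation: [[0.14, 0.032, 0.99], [-0.99, -0.004, 0.14], [0.009, -0.999, 0.031]]
contact_force: [1.0, -0.1, 0.6]
```

```bash
for i in 1 2 3; do python3 -m inch '[[[0,4,0,0,0],[0,0,0,0,0]]]' 60 | grep -E "tool_pos|force"; done
```

```text
tool_pos: [0.4901, 0.2907, -0.0106]
contact_force: [-0.5, -0.4, -0.4]
tool_pos: [0.4903, 0.2907, -0.0148]
contact_force: [-0.3, 0.2, -0.1]
tool_pos: [0.4904, 0.2907, -0.0191]
contact_force: [0.3, -0.0, 0.2]
```

```bash
python3 -m inch '[[[0,0,0,0,0.9],[0,0,0,0,0.9],[0,0,0,0,0.9]]]' 40; python3 - <<'E'
from h import *
im=robot.camera('side');print(blobs(im,(4,120,60),(18,255,255),(170,120,80,80))[0])
E
```

```text
time_s: 15.02
tool_pos: [0.4905, 0.2908, -0.0189]
orientation: [[0.14, 0.032, 0.99], [-0.99, -0.004, 0.14], [0.009, -0.999, 0.031]]
contact_force: [0.0, -1.3, 1.0]
finger_gap: 0.0042
[(array([199.6, 161.4]), array([195, 157,  10,  11,  52], dtype=int32))]
```

```bash
python3 - <<'E'
from h import *
px=lambda a,b:(105+(a-400)/4,190+b/4)
for z in(.06,.1,.14):print(z,[ray('top',px(*q),z)[:2].round(4) for q in((590,70),(615,235),(602,152))])
print('shaft',[ray('top',px(*q),.008)[:2].round(4) for q in((640,165),(703,156))])
px=lambda a,b:(185+a/6.15,130+b/6.15)
for z in(.01,.02,.03,.04,.05):print(z,[ray('side',px(*q),z)[:2].round(4) for q in((183,245),(262,203),(222,224))])
print('shaft side',[ray('side',px(*q),.008)[:2].round(4) for q in((150,212),(290,325))])
E
```

```text
0.06 [array([0.5543, 0.3154]), array([0.4348, 0.2923]), array([0.4945, 0.3041])]
0.1 [array([0.5478, 0.304 ]), array([0.4323, 0.2817]), array([0.49  , 0.2932])]
0.14 [array([0.5413, 0.2927]), array([0.4298, 0.2711]), array([0.4855, 0.2822])]
shaft [array([0.4906, 0.2897]), array([0.4975, 0.2429])]
0.01 [array([0.4888, 0.3361]), array([0.5435, 0.3414]), array([0.5158, 0.3389])]
0.02 [array([0.4835, 0.3251]), array([0.5377, 0.3303]), array([0.5102, 0.3279])]
0.03 [array([0.4782, 0.3141]), array([0.532 , 0.3193]), array([0.5047, 0.3168])]
0.04 [array([0.4729, 0.303 ]), array([0.5262, 0.3082]), array([0.4991, 0.3058])]
0.05 [array([0.4676, 0.292 ]), array([0.5204, 0.2971]), array([0.4936, 0.2947])]
shaft side [array([0.4897, 0.3746]), array([0.5021, 0.245 ])]
```

```bash
python3 -m inch '[[[0,0,0,0,0],[0,0,0,0,0],[0,5,0,0,0],[0,0,0,0,0]]]' 60| grep -E "tool_pos|force|gap"; for i in 1 2 3; do python3 -m inch '[[[0,3.5,0,0,0],[0,0,0,0,0]]]' 60 | grep -E "tool_pos|force"; done
```

```text
tool_pos: [0.4906, 0.2907, -0.0243]
contact_force: [-0.2, 0.2, 0.3]
finger_gap: 0.0424
tool_pos: [0.4907, 0.2906, -0.0282]
contact_force: [0.3, -0.5, -0.0]
tool_pos: [0.4908, 0.2906, -0.032]
contact_force: [0.0, 0.4, -0.1]
tool_pos: [0.4912, 0.2908, -0.0353]
contact_force: [0.7, -0.6, -0.2]
```

```bash
python3 -m inch '[[[0,0,0,0,0.8],[0,0,0,0,0.8],[0,0,0,0,0.8]]]' 60; python3 - <<'E'
from h import *
im=robot.camera('side');print(blobs(im,(4,120,60),(18,255,255),(170,120,80,80))[0])
E
```

```text
time_s: 16.7
tool_pos: [0.4913, 0.2915, -0.0334]
orientation: [[0.14, 0.033, 0.99], [-0.99, -0.002, 0.141], [0.007, -0.999, 0.033]]
contact_force: [0.9, 0.2, 0.0]
finger_gap: 0.0117
[(array([200.2, 160.4]), array([196, 157,  10,   9,  51], dtype=int32))]
```

```bash
python3 -m inch '[[[0,0,0,0,0.3],[0,0,0,0,0.3],[0,4,0,0,0.3],[0,4,0,0,0.3],[0,0,0,0,0.3]]]' 60| grep -E "tool_pos|force|gap"; python3 -m inch '[[[0,0,0,0,0.8],[0,0,0,0,0.8],[0,0,0,0,0.8]]]' 60
```

```text
tool_pos: [0.4918, 0.2918, -0.0333]
contact_force: [0.8, 0.4, -0.2]
finger_gap: 0.03
time_s: 17.75
tool_pos: [0.4921, 0.2919, -0.0329]
orientation: [[0.141, 0.036, 0.989], [-0.99, 0.0, 0.141], [0.005, -0.999, 0.036]]
contact_force: [-1.3, -0.9, 6.3]
finger_gap: 0.0116
```

```bash
python3 -m inch '[[[0,-2,0,0,0.8],[15,0,0,0,0.8],[15,0,0,0,0.8],[0,0,0,0,0.8]]]' 80; python3 - <<'E'
from h import *
im=robot.camera('side');print(blobs(im,(4,120,60),(18,255,255),(170,120,100,100))[0])
E
```

```text
time_s: 18.25
tool_pos: [0.4957, 0.2591, -0.0327]
orientation: [[0.141, 0.034, 0.989], [-0.99, -0.002, 0.141], [0.006, -0.999, 0.033]]
contact_force: [0.0, -0.4, -0.8]
finger_gap: 0.0103
[(array([205.8, 164.9]), array([201, 161,  12,  11,  66], dtype=int32))]
```

```bash
python3 -m inch '[[[20,0,0,0,0.8],[20,0,0,0,0.8],[20,0,0,0,0.8],[0,0,0,0,0.8]]]' 80; python3 - <<'E'
from h import *
im=robot.camera('side')
for c,s in blobs(im,(4,120,60),(18,255,255),(170,120,100,100))[0]:print(c,s,ray('side',c,.012))
print(ray('side',(200.2,160.4),.012),ray('side',(205.8,164.9),.012))
E
```

```text
time_s: 18.8
tool_pos: [0.5046, 0.1957, -0.0323]
orientation: [[0.14, 0.034, 0.99], [-0.99, -0.002, 0.14], [0.006, -0.999, 0.034]]
contact_force: [-0.5, 0.6, -0.3]
finger_gap: 0.0103
[217.6 173.4] [212 168  13  13  87] [0.48592388 0.31181807 0.012     ]
[0.47309995 0.40872569 0.012     ] [0.4764453  0.37544102 0.012     ]
```

```bash
python3 -m inch '[[[20,0,0,0,0.8],[20,0,0,0,0.8],[0,0,0,0,0.8],[0,0,0,0,-0.2],[0,0,0,0,-0.2],[0,0,0,0,-0.2],[0,-60,0,0,-0.2],[0,-60,0,0,-0.2],[-40,-30,0,0,-0.2]]]' 80; python3 - <<'E'
from h import *
im=robot.camera('side')
for c,s in blobs(im,(4,120,60),(18,255,255),(170,120,100,100))[0]:print(c,s,ray('side',c,.012))
im=robot.camera('top')
for c,s in blobs(im,(4,120,60),(18,255,255),(110,190,130,90))[0]:print(c,s,ray('top',c,.012))
cv2.imwrite('pics/e1.png',im[:,:,::-1])
to(.49,.27,.15)
E
```

```text
time_s: 19.98
tool_pos: [0.4975, 0.1974, 0.1192]
orientation: [[0.141, 0.03, 0.99], [-0.99, -0.001, 0.141], [0.006, -1.0, 0.029]]
contact_force: [1.3, 0.3, -0.5]
finger_gap: 0.051
[225.9 179.3] [219 174  16  12 108] [0.49259916 0.26877033 0.012     ]
t 20.075 p [0.4977 0.201  0.1199] jaw 8.4 tilt 1.83 gap 0.0512 F [ 1.2 -0.   1. ] q [ 22.   0.  -3.  85.  -1. 104.]
shift [-69.3 -30.3   3.4] rows 2.0
```

```bash
python3 -m inch '[[[-33,0,2,0,-0.5],[-31,0,2,0,-0.5],[0,0,0,0,-0.5]]]' 100 | grep tool; python3 - <<'E'
from h import *
to(.4935,.265,.02)
im=robot.camera('side')
for c,s in blobs(im,(4,120,60),(18,255,255),(170,120,100,100))[0]:print(c,s,ray('side',c,.012))
E
```

```text
tool_pos: [0.4918, 0.2669, 0.1187]
t 20.45 p [0.4918 0.2669 0.1187] jaw 8.49 tilt 1.81 gap 0.0643 F [ 0.1 -1.1 -1. ] q [ 29.   4.  -0.  85.  -1. 110.]
shift [ 1.6 98.7 -1.7] rows 2.0
[225.9 179.1] [219 174  15  12 106] [0.49313361 0.2696484  0.012     ]
```

```bash
python3 -m inch '[[[1,50,-1,0,-0.5],[0,50,-1,0,-0.5],[0,25,-1,0,-0.5],[0,14,0,0,-0.5],[0,0,0,0,-0.5]]]' 100 | grep -E "tool|force"; python3 - <<'E'
from h import *
to(.4935,.265,-.032)
E
```

```text
tool_pos: [0.494, 0.26, -0.0246]
contact_force: [0.3, -0.3, 0.9]
t 21.125 p [ 0.494   0.26   -0.0246] jaw 8.31 tilt 1.82 gap 0.0643 F [ 0.3 -0.3  0.9] q [ 28.   6. -13.  69.  -1. 110.]
shift [-5.   7.4 -0. ] rows 1.0
```

```bash
python3 -m inch '[[[-4,4,0,0,-0.5],[-1,5,0,0,-0.5],[0,2,0,0,-0.5],[0,0,0,0,-0.5]]]' 100 | grep -E "tool|force"; python3 -m inch '[[[0,0,0,0,0.8],[0,0,0,0,0.8],[0,0,0,0,0.8],[0,0,0,0,0.8]]]' 100;python3 - <<'E'
from h import *
to(.4935,.265,-.032)
im=robot.camera('side')
for c,s in blobs(im,(4,120,60),(18,255,255),(170,120,100,100))[0]:print(c,s,ray('side',c,.012))
E
```

```text
tool_pos: [0.4956, 0.2662, -0.033]
contact_force: [0.0, 0.0, 0.1]
time_s: 22.12
tool_pos: [0.4961, 0.2665, -0.032]
orientation: [[0.144, 0.037, 0.989], [-0.99, 0.001, 0.144], [0.004, -0.999, 0.037]]
contact_force: [-0.2, 0.3, -0.2]
finger_gap: 0.0273
t 22.125 p [ 0.4961  0.2665 -0.032 ] jaw 8.3 tilt 2.13 gap 0.0273 F [-0.2  0.3 -0.2] q [ 29.   7. -14.  68.  -1. 110.]
shift [ 1.1 -0.1 -2.8] rows 1.0
[228.9 179.6] [225 174  10  12  66] [0.49987156 0.26145118 0.012     ]
```

The handle is gripped. I lift, turn to the mixer's axis and go to the standoff point on the +y side.

```bash
python3 -m inch '[[[0,-55,0,0,0.8],[0,-55,0,0,0.8],[0,-50,0,0,0.8],[0,0,0,0.124,0.8],[0,0,0,0.124,0.8],[0,0,0,0.124,0.8],[0,0,0,0,0.8]]]'; python3 - <<'E'
from h import *
to(.6514,.1755,.125,-13)
E
```

```text
time_s: 23.05
tool_pos: [0.4888, 0.2656, 0.1306]
orientation: [[-0.235, 0.034, 0.971], [-0.972, -0.0, -0.235], [-0.008, -0.999, 0.033]]
contact_force: [-0.1, 0.7, -0.6]
finger_gap: 0.0271
t 23.05 p [0.4888 0.2656 0.1306] jaw -13.59 tilt 1.92 gap 0.0271 F [-0.1  0.7 -0.6] q [ 29.   3.   1.  86.  -1. 133.]
shift [ 49.4  11.1 178.9] rows 3.0
turn -0.01
shift after turn [ 51.3  11.1 178.4]
```

```bash
python3 -m inch '[[[12,0,45,-0.01,0.8],[13,0,45,0,0.8],[13,0,45,0,0.8],[13,5,44,0,0.8],[0,0,0,0,0.8]]]'; python3 - <<'E'
from h import *
to(.6514,.1755,.095,-13)
E
```

```text
time_s: 23.68
tool_pos: [0.6562, 0.1738, 0.1288]
orientation: [[-0.206, 0.031, 0.978], [-0.978, -0.0, -0.206], [-0.006, -1.0, 0.031]]
contact_force: [-0.4, 0.1, -1.3]
finger_gap: 0.0272
t 23.675 p [0.6562 0.1738 0.1288] jaw -11.91 tilt 1.79 gap 0.0272 F [-0.4  0.1 -1.3] q [ 15.  20.  21.  89.  -0. 117.]
shift [-0.5 33.7 -6.1] rows 1.0
turn 0.019
shift after turn [-0.4 33.7 -6.1]
```

```bash
python3 -m inch '[[[0,20,-6,0.019,0.8],[0,13,0,0,0.8],[0,0,0,0,0.8]]]'; python3 - <<'E'
from h import *
to(.6514,.1755,.094,-13)
s=robot.camera('side');t=robot.camera('top')
cv2.imwrite('pics/f_s.png',s[:,:,::-1]);cv2.imwrite('pics/f_t.png',t[:,:,::-1])
cv2.imwrite('pics/f1.png',np.hstack([crop(s[:,:,::-1],255,140,80,80,5),crop(t[:,:,::-1],205,150,80,80,5)]))
E
```

```text
time_s: 24.05
tool_pos: [0.6506, 0.1754, 0.0942]
orientation: [[-0.219, 0.03, 0.975], [-0.976, -0.0, -0.219], [-0.006, -1.0, 0.029]]
contact_force: [-0.4, 0.4, -0.3]
finger_gap: 0.0274
t 24.05 p [0.6506 0.1754 0.0942] jaw -12.66 tilt 1.71 gap 0.0274 F [-0.4  0.4 -0.3] q [ 15.  20.  16.  85.  -0. 118.]
shift [-0.3  0.2  0.8] rows 1.0
turn 0.006
shift after turn [-0.3  0.2  0.8]
```

View pics/f1.png

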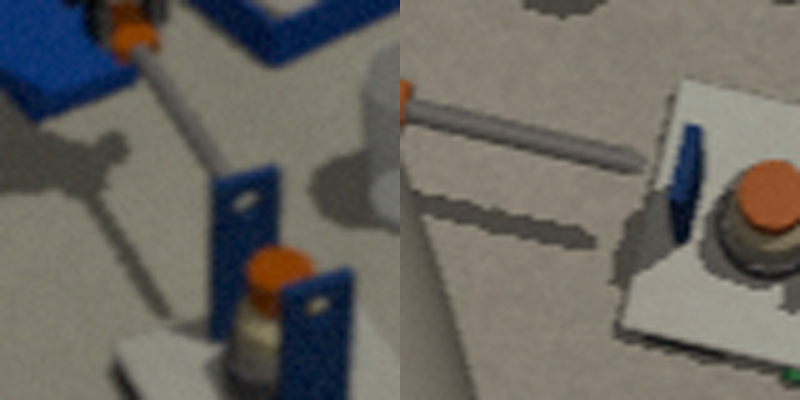

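```bash
python3 - <<'E'
from h import *
pt=lambda a,b:(205+(a-400)/5,150+b/5); ps=lambda a,b:(255+a/5,140+b/5)
S,T=[ray('top',pt(*q),.131) for q in((413,111),(643,160))]
d=T-S;print('shoulder',S,'tip',T,'len',np.hypot(*d[:2]),'ang',np.degrees(np.arctan2(d[1],d[0])))
for C,y in(((.5995,-.0505),-13),((.5995,-.0505),-13.5),((.597,-.0495),-13),((.6035,-.049),-13)):
    a=np.radians(90+y);u=np.array([np.cos(a),np.sin(a)]);n=np.array([u[1],-u[0]])
    print(C,y,'tip along',(T[:2]-C)@u,'tip off x',((T[:2]-C)@n).round(4),'shoulder off',((S[:2]-C)@n).round(4),'bar ang err',(np.degrees(np.arctan2(-d[1],-d[0]))-90-y).round(2))
S2,T2=[ray('side',ps(*q),.131) for q in((140,48),(218,165))];d2=T2-S2
H=[ray('side',ps(*q),.132) for q in((244,202),(318,304))];h=H[0]-H[1]
print('side shaft',S2,T2,'ang',np.degrees(np.arctan2(-d2[1],-d2[0])),'holes',H,'ang',np.degrees(np.arctan2(h[1],h[0])))
# ears' top centres in top view
t=cv2.imread('pics/top0.png')[:,:,::-1].copy()
C=(.5995,-.0505);a=np.radians(77)
for s in(1,-1):
  for w in(-.022,.022):
    print(s,w,proj('top',(C[0]+s*.05*np.cos(a)+w*np.sin(a),C[1]+s*.05*np.sin(a)-w*np.cos(a),.152)).round(1))
print(blobs(t,(100,80,20),(130,255,255),(245,160,70,70))[0])
im=cv2.imread('pics/f_t.png')[:,:,::-1].copy();b=blobs(im,(4,150,90),(18,255,255),(265,160,40,50))[0]
print('milk',b,[ray('top',q[0],.118) for q in b])
E
```

```text
shoulder [0.64260799 0.1479335  0.131     ] tip [0.6155334  0.02021671 0.131     ] len 0.13055501084340346 ang -101.96889738805008
(0.5995, -0.0505) -13 tip along 0.07251097741489733 tip off x -0.0003 shoulder off -0.0026 bar ang err 1.03
(0.5995, -0.0505) -13.5 tip along 0.07250572644777828 tip off x -0.0009 shoulder off -0.0044 bar ang err 1.53
(0.597, -0.0495) -13 tip along 0.07209898498597177 tip off x 0.0024 shoulder off 0.0 bar ang err 1.03
(0.6035, -0.049) -13 tip along 0.07014961810034401 tip off x -0.0038 shoulder off -0.0062 bar ang err 1.03
side shaft [0.65140705 0.15939161 0.131     ] [0.62196781 0.03703714 0.131     ] ang 76.47143279108747 holes [array([ 6.13176653e-01, -6.02531225e-04,  1.32000000e-01]), array([ 0.59320402, -0.09701363,  0.132     ])] ang 78.29609287371053
1 -0.022 [259.5 189.8]
1 0.022 [263.2 174.4]
-1 -0.022 [295.4 198.1]
-1 0.022 [298.9 182.6]
[(array([261.7, 186.2]), array([258, 175,   7,  23,  97], dtype=int32)), (array([296.1, 193.7]), array([293, 183,   8,  23,  67], dtype=int32))]
milk [(array([279.2, 188.6]), array([273, 182,  13,  14, 140], dtype=int32))] [array([ 0.59997035, -0.05103548,  0.118     ])]
```

Both views show the bar lined up: the top ray gives a tip offset of −0.3 mm and an angle error of about 1°, and in the side view the shaft line runs into the hole at (244,202). I insert gently.

```bash
python3 -m inch '[[[0,0,1.5,0.008,0.8],[10,0,0,0,0.8],[10,0,0,0,0.8],[0,0,0,0,0.8]]]'; python3 - <<'E'
from h import *
to(.5993+.225*.0765,-.050+.974*.0765,.094,-13)
E
```

```text
time_s: 24.65
tool_pos: [0.6486, 0.1545, 0.0979]
orientation: [[-0.227, 0.035, 0.973], [-0.974, 0.001, -0.227], [-0.009, -0.999, 0.034]]
contact_force: [0.4, 0.2, -1.1]
finger_gap: 0.0275
t 24.65 p [0.6486 0.1545 0.0979] jaw -13.13 tilt 2.0 gap 0.0275 F [ 0.4  0.2 -1.1] q [ 14.  18.  14.  84.  -0. 117.]
shift [134.    2.7  -1.9] rows 3.0
turn -0.002
shift after turn [134.    2.7  -2.2]
```

```bash
python3 -m inch '[[[-6,3.5,-1.5,0,0.8],[0,0,0,0,0.8]]]'; python3 - <<'E'
from h import *
to(.5993+.225*.0765,-.050+.974*.0765,.0945,-13)
E
```

```text
time_s: 24.9
tool_pos: [0.6487, 0.161, 0.0942]
orientation: [[-0.227, 0.035, 0.973], [-0.974, 0.001, -0.228], [-0.009, -0.999, 0.034]]
contact_force: [0.1, -0.6, -0.8]
finger_gap: 0.027
t 24.9 p [0.6487 0.161  0.0942] jaw -13.16 tilt 2.0 gap 0.027 F [ 0.1 -0.6 -0.8] q [ 14.  18.  14.  84.  -0. 117.]
shift [140.2  -1.5  -0.2] rows 3.0
turn -0.003
shift after turn [140.2  -1.5  -0.6]
```

```bash
python3 -m inch '[[[10,-1,0,0,0.8],[10,0,0,0,0.8],[10,0,0,0,0.8],[0,0,0,0,0.8]]]'|grep -E "tool|force"; python3 - <<'E'
from h import *
to(.5993+.225*.0765,-.050+.974*.0765,.0945,-13)
E
```

```text
tool_pos: [0.6417, 0.1297, 0.0951]
contact_force: [1.4, -1.0, -1.8]
t 25.4 p [0.6417 0.1297 0.0951] jaw -13.13 tilt 2.05 gap 0.027 F [ 1.4 -1.  -1.8] q [ 12.  16.  12.  84.  -0. 115.]
shift [108.2  -0.3  -0.6] rows 2.0
turn -0.002
shift after turn [108.2  -0.3  -0.9]
```

```bash
python3 -m inch '[[[12,0,-0.5,0,0.8],[12,0,0,0,0.8],[12,0,0,0,0.8],[12,0,0,0,0.8],[0,0,0,0,0.8]]]'|grep -E "tool|force"; python3 - <<'E'
from h import *
to(.5993+.225*.0765,-.050+.974*.0765,.0945,-13)
im=robot.camera('top');cv2.imwrite('pics/g_t.png',im[:,:,::-1])
s=robot.camera('side');cv2.imwrite('pics/g1.png',np.hstack([crop(s[:,:,::-1],265,150,80,80,5),crop(im[:,:,::-1],235,150,80,80,5)]))
E
```

```text
tool_pos: [0.6297, 0.0792, 0.0949]
contact_force: [0.9, -1.1, -1.3]
t 26.025 p [0.6297 0.0792 0.0949] jaw -13.17 tilt 2.1 gap 0.0271 F [ 0.9 -1.1 -1.3] q [  7.  13.   8.  83.  -0. 110.]
shift [56.3 -0.1 -0.4] rows 1.0
turn -0.003
shift after turn [56.3 -0.1 -0.5]
```

View pics/g1.png

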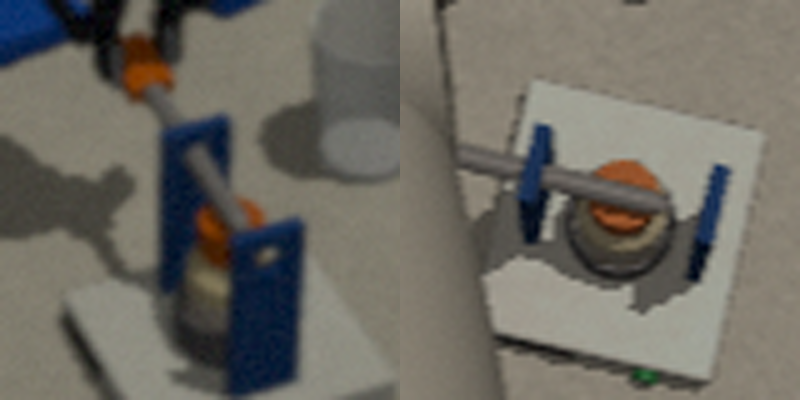

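The last view shows the bar through the first ear and over the cap, with the tip at (667,200) heading for the second ear. I go on.

```bash
python3 -m inch '[[[10,-1,0,0,0.8],[10,0,0,0,0.8],[10,0,0,0,0.8],[0,0,0,0,0.8]]]'|grep -E "tool|force"; python3 - <<'E'
from h import *
to(.5993+.225*.0765,-.050+.974*.0765,.0945,-13)
E
```

```text
tool_pos: [0.6229, 0.0495, 0.0953]
contact_force: [2.5, -2.5, -1.4]
t 26.625 p [0.6229 0.0495 0.0953] jaw -13.06 tilt 2.11 gap 0.0274 F [ 2.5 -2.5 -1.4] q [  5.  12.   7.  83.  -0. 108.]
shift [25.8  0.5 -0.6] rows 1.0
turn -0.001
shift after turn [25.8  0.5 -0.6]
```

```bash
python3 -m inch '[[[9,0,0,0,0.8],[9,0,0,0,0.8],[0,0,0,0,0.8]]]'|grep -E "tool|force"; for i in 1 2; do python3 -m inch '[[[3,0,0,0,0.8],[0,0,0,0,0.8]]]'|grep -E "tool|force";done
```

```text
tool_pos: [0.6186, 0.0307, 0.0951]
contact_force: [2.4, -2.5, -2.5]
tool_pos: [0.6179, 0.0275, 0.0951]
contact_force: [2.8, -2.1, -2.9]
tool_pos: [0.6176, 0.0268, 0.0951]
contact_force: [2.7, -2.7, -3.9]
```

```bash
for i in 1 2; do python3 -m inch '[[[4,0,0,0,0.8],[0,0,0,0,0.8]]]'|grep -E "tool|force|gap";done; python3 - <<'E'
from h import *
im=robot.camera('top');hsv=cv2.cvtColor(im,cv2.COLOR_RGB2HSV)
for c,s in blobs(im,(4,120,60),(18,255,255),(230,160,80,60))[0]:print(c,s)
g=cv2.cvtColor(im,cv2.COLOR_RGB2GRAY)
C=np.array((.5995,-.0505));a=np.radians(77);u=np.array([np.cos(a),np.sin(a)])
for k in range(60,100,3):
    q=proj('top',(*(C-u*k/1000),.132));x,y=q.round().astype(int);print(-k,q.round(1),im[y,x])
E
```

```text
tool_pos: [0.6176, 0.0273, 0.0953]
contact_force: [1.1, -2.9, -2.3]
finger_gap: 0.0269
tool_pos: [0.6175, 0.0275, 0.0953]
contact_force: [1.6, -2.7, -1.6]
finger_gap: 0.0269
[280.5 184.2] [275 182  11   6  37]
[278.7 193. ] [274 190  11   6  45]
-60 [300.2 192.6] [114 108 103]
-63 [301.3 192.9] [122 116 111]
-66 [302.3 193.1] [120 114 109]
-69 [303.4 193.4] [114 108 104]
-72 [304.5 193.6] [105  98  95]
-75 [305.5 193.8] [106 101  95]
-78 [306.6 194.1] [114 109 101]
-81 [307.6 194.3] [132 125 112]
-84 [308.7 194.6] [137 130 117]
-87 [309.7 194.8] [137 130 116]
-90 [310.8 195.1] [134 127 113]
-93 [311.9 195.3] [134 128 114]
-96 [312.9 195.6] [135 128 116]
-99 [314.  195.8] [132 125 112]
```

The bar is home: the tip reads about −80 mm in the top view, as expected, and the tool stalls against the ear. I release and lift.

```bash
python3 -m inch '[[[0,0,0,0,-0.5],[0,0,0,0,-0.5],[0,0,0,0,-0.5],[0,0,0,0,-0.5],[0,-20,0,0,-0.5],[0,-30,0,0,-0.5],[0,-50,0,0,-0.5],[-50,-40,0,0,-0.5],[-50,0,0,0,-0.5],[-50,0,0,0,-0.5]]]'; python3 -m inch '[[[0,0,0,0,-0.5],[-50,0,-50,0,-0.5],[-50,0,-50,0,-0.5],[-50,0,-50,0,-0.5],[0,0,0,0,-0.5]]]'; python3 - <<'E'
from h import *
to(.6,0,.2)
C=np.array((.5995,-.0505));a=np.radians(77);u=np.array([np.cos(a),np.sin(a)])
im=robot.camera('top');cv2.imwrite('pics/h.png',im[:,:,::-1])
for c,s in blobs(im,(4,120,60),(18,255,255),(230,150,80,70))[0]:
    X=ray('top',c,.137);print('top',c,s,X, 'along',((X[:2]-C)@u).round(4),'off',((X[:2]-C)@[u[1],-u[0]]).round(4))
s_=robot.camera('side')
for c,s in blobs(s_,(4,120,60),(18,255,255),(270,140,60,80))[0]:print('side',c,s,ray('side',c,.132))
for k in(72,75,78,81,84):
    x,y=proj('top',(*(C-u*k/1000),.132)).round().astype(int);print(-k,im[y,x])
E
```

```text
time_s: 29.3
tool_pos: [0.6439, 0.1683, 0.2442]
orientation: [[-0.226, 0.04, 0.973], [-0.974, 0.018, -0.227], [-0.027, -0.999, 0.035]]
contact_force: [1.0, -0.2, -0.1]
finger_gap: 0.0641
time_s: 29.92
tool_pos: [0.5426, 0.331, 0.2416]
orientation: [[-0.226, 0.039, 0.973], [-0.974, 0.017, -0.227], [-0.025, -0.999, 0.034]]
contact_force: [0.1, -1.0, 0.4]
finger_gap: 0.0643
t 29.925 p [0.5426 0.331  0.2416] jaw -13.12 tilt 2.43 gap 0.0643 F [ 0.1 -1.   0.4] q [ 32.  16.  28.  99.  -0. 135.]
shift [310.3  38.2 129.5] rows 6.0
top [250.6 181.2] [242 175  18  14 186] [0.61638804 0.02824651 0.137     ] along 0.0805 off -0.0013
top [280.4 183.9] [275 182  11   5  33] [ 0.60923523 -0.05395969  0.137     ] along -0.0012 off 0.0103
top [278.5 192.7] [273 190  13   7  59] [ 0.58447309 -0.04874029  0.137     ] along -0.0017 off -0.015
side [297.8 171.3] [293 168  12   8  69] [0.62410554 0.04396243 0.132     ]
side [307.3 196.7] [304 191   7  13  63] [ 0.57776427 -0.06393122  0.132     ]
side [315.7 191.9] [314 190   4   5  10] [ 0.61004639 -0.06210403  0.132     ]
-72 [90 86 81]
-75 [102  96  90]
-78 [114 109 102]
-81 [133 126 114]
-84 [134 128 114]
```

Handle centre is at 80.5 mm along the axis (target 80) and 1.3 mm off it; the tip is at about −79 mm and the arm is clear. I hand it in.

```bash
python3 -c "
from station import robot
print(robot.sign_off())"
```

```text
the job is handed in; nothing more can be done
None
```

The job is handed in at about 30 s on the robot's clock. The orange-capped bottle stands in the well. I drew the lock bar out, let go of it on the counter, regripped it by its handle and threaded it through both ears from the mixer's +y side.

**Last checks (camera masks and rays):**
- **Bar:** the handle centre is 80.5 mm along the hole axis (80 expected) and 1.3 mm off it. The tip is about 79 mm beyond the lock point (80 expected). The tool also stalled against the ear before I let go.
- **Bottle:** before threading, the top view put the cap within about 1 mm of the well's centre. The cap was still in place under the bar after release.
- **Robot:** the gripper is clear of everything and reads almost no force.

**What disagreed or went unchecked:**
- **Finger height:** the finger tips sat about 30 mm higher than the reported TCP. The first closes on the cap and on the shaft therefore missed, without moving either. I went by sight and touch after that.
- **Camera offset:** the side camera read about 4–5 mm off the top camera on the mixer, so I used the top view for the final numbers.
- **Bystanders:** I did not measure the other loose things again at the end. The paths kept clear of them and no contact showed in the force readings.
- **Bar tilt:** I did not measure the bar's tilt after letting go, only that the holes' 4 mm of play limits it to about 0.04 rad.

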